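Wedge the short foot of a bench shelf

TASK

One front foot of the low steel shelf is too short and hangs above the bench. Take the tapered wooden wedge (not a flat packer) and push it, thin end first, flat on the bench, square and centred under the front edge of that foot plate until it jams tight; leave it there.

Things in the scene. Friction and masses are not known exactly. Their poses are not given: they have to be found in the camera images.
- wedge_mid (a point): Middle of the loose wooden wedge (130 mm long, 40 wide), 8.5 mm above its flat underside. x points along its length to the thin end (65 mm away, 4 mm high), z up. The top slopes evenly, 1 in 5, up to the thick end (65 mm along -x, 30 mm high). Grip it across its width 50 mm along -x, where it is 27 mm high. Two flat packers of the same wood (90 x 55 x 22 and 150 x 30 x 9 mm) are no use here.
- wedge: The same wedge; origin in the middle of its underside, axes as for its middle point.
- foot_edge (a point): Middle of the lower front edge (towards the robot) of the short foot's plate, 16 mm above the bench. x points level from the edge in under the plate and shelf, y along the edge, z up. The wedge first touches this edge when its thin end is about 60 mm past it, and jams tight some 10 to 25 mm further in, at a push of about 10 to 18 N; friction then holds it.
- short_foot: The short foot of the low grey shelf: steel plate 50 x 50 x 12 mm on a stem, sprung: gives up to 5 mm upward, 1.2 N per mm. Origin on the bench under the plate's centre, axes as the edge's. The other front foot, 300 mm aside, stands on the bench. Over the plate: stem housing 28 mm across, 75 mm high; the shelf, 75 mm high, begins 50 mm behind the edge, trays on it to 140 mm.
There are look-alikes about, which are no part of the job. Leave any orange look-alike of the wedge alone.

How it is judged:
At the end, for the whole second after the job is handed in: The wedge lies flat and at rest on the bench (within 4 degrees), thin end at least 65 mm in under the short foot plate, square to its front edge within 11 degrees and its middle within 15 mm of the plate's centre line, jammed so that wedge and foot press on each other with more than 2.5 N (contact force between wedge and short_foot above 2.5 N and y of wedge_mid in the frame of foot_edge between -0.015 and 0.015 m and x of wedge_mid in the frame of foot_edge above 0 m and angle between the x axis of wedge_mid and the x axis of foot_edge, either way round below 0.2 rad and angle between wedge_mid's own z axis and vertical below 0.08 rad and linear speed of wedge below 0.01 m/s); the robot touches nothing.
It also fails if it takes over 48 s, if anything falls off the work surface, if the arm or the gripper's body presses on something with over 40 N, if the wrist force passes 120 N, or if a joint passes its speed limit or range.

ROBOT

A 6-joint arm with a two-finger parallel gripper is mounted at the origin on the work surface. World frame = base frame: x ahead of the robot, y to its left, z up, the work surface at z = 0. Lengths are in m, angles in rad, forces in N, time in s.
With the tool pointing down it reaches from about 0.25 to 0.775 m from the base axis. Payload 4 kg.
Tool frame: the origin (TCP) lies at the very end of the fingers, on their centre line; the grasp point (between the pads) lies 19 mm behind it (manip.tcp_to_grasp is the distance from the TCP to the grasp point, in m); z points along the fingers, y is the line along which they close (so a half turn about z gives the same grasp; the last joint's range is limited). The gripper opens to 94 mm and grips with 3 to 60 N. Pads are 16 mm wide; open, the fingers measure 119 mm over their backs; the gripper's body (75 mm by 177 mm) begins 78 mm behind the grasp point.
Start: joints at [1.207, 0.087, 1.371, -0, 1.684, -0.103], TCP at [0.142, 0.531, 0.206] pointing down, gripper open.
Joint ranges: [-3.1, 3.1], [-0.76, 2.03], [0.27, 2.55], [-1.08, 4.22], [0.17, 2.65], [-2.57, 2.57]. Speed limits (rad/s): [2.79, 2.79, 3.14, 3.14, 3.14, 3.14].

INTERFACE

Orientations are given as a rotation vector (axis times angle).
In Python, from bench import manip gives the robot as it stands.
- The arm moves only by the shell command python3 -m inch 'ROWS' [FORCE]. ROWS is JSON, a list of rows, each a list of 7 numbers: the shift along the tool's x, y, z in cm, then the turn, a rotation vector about the tool's x, y, z in rad, then the opening, from 0 (shut) to 1 (fully open). In form: [[x, y, z, ax, ay, az, fingers], ...]. A call has 1 to 10 rows; each row is the pose to reach, as a shift and turn from the pose commanded when the call began, along the tool's axes at that moment; what a row does not reach only later rows make up. A row lasts 1/12 s, in which the tool goes at most 41.7 mm and 7.16 degrees, less where a joint would pass 70% of its speed; a pose out of reach is approached as far as the arm can. A call with a gripper value outside its range is refused whole. The fingers move at their own pace and stop on an object; FORCE is the grip in N (left out, the last holds). Time passes only in rows, so rows that repeat a pose let the fingers close. It gives the time, the measured TCP pose, the force, the opening and the grip force at its end, in the units of the state.
- manip.state(): the state, without advancing time (a new reading comes with each control period).
- manip.capture(name): name is "scene" or "side" or "wrist"; returns a dict with "frame" (420x560x3 uint8, blue, green, red), "range_z" (420x560 float32, m along the optical axis (not along the pixel's ray), 0 where there is no reading), "vfov" (degrees; the focal length in pixels is half the picture's height over the tangent of half this angle, whatever the lens; pixels are square), "cx", "cy" (the principal point, pixels), "eye" and "attitude" of the camera in the world; the wrist camera has in their place "T_tool_cam" (4x4, takes a point from camera to tool coordinates, whose origin is the TCP and whose axes are the flange's). Camera axes: x right, y down, z forward; pixel columns grow to the right and rows downward; lengths in m; the calibration is good to about 2 mm. A picture is of the moment at which its call begins: read the wrist's pose just before it.
- manip.sign_off(): hands the job in; it is judged then, once.
The state is a dict: "t": time; "q": joint angles; "joint_vel": joint speeds; "joint_efforts": joint torques, N m; "position": TCP position; "orientation": TCP orientation; "force": force on the tool from outside, world axes, zero at the start; "wrist_torque": the same for the moment, N m; "width": opening from 0.0 (shut) to 1.0 (fully open); "grip_force": force on a finger pad.
Only numpy, scipy, OpenCV 4.12 (cv2) and the standard library are available. Lean on these libraries where they do the work, as an engineer would, in place of code of your own. Each camera call takes 0.05 s, during which the arm holds its last target. There are 200 camera calls.

## Working session

There is one attempt and no reset: what is moved stays moved. The work goes in short steps, Python scripts to look and compute and a shell command to move; the robot and the scene stay as the last step left them, time stands still between calls to the robot, and variables do not carry over. Pictures are saved under pics/ and viewed, at most 10 in all, crops included, and the job is handed in when it is done.

```bash
mkdir -p pics
cat > h.py <<'E'
import numpy as np, cv2
from scipy.spatial.transform import Rotation as R
from bench import manip
def cap(n):
    s=manip.state(); c=manip.capture(n)
    f=210/np.tan(np.radians(c['vfov'])/2)
    if 'T_tool_cam' in c:
        T=np.eye(4);T[:3,:3]=R.from_rotvec(s['orientation']).as_matrix();T[:3,3]=s['position'];T=T@np.array(c['T_tool_cam'])
    else:
        T=np.eye(4);a=np.array(c['attitude']);T[:3,:3]=a if a.shape==(3,3) else (R.from_rotvec(a) if a.size==3 else R.from_quat(a)).as_matrix();T[:3,3]=c['eye']
    z=c['range_z'];v,u=np.mgrid[:z.shape[0],:z.shape[1]]
    P=np.stack([(u-c['cx'])*z/f,(v-c['cy'])*z/f,z],-1)@T[:3,:3].T+T[:3,3]
    P[z==0]=np.nan
    return c['frame'],P,T,f,c
E
python3 - <<'E'
from h import *
for n in('scene','side'):
    im,P,T,f,c=cap(n);cv2.imwrite(f'pics/{n}.png',im);np.savez(f'{n}.npz',im=im,P=P,T=T,f=f,cx=c['cx'],cy=c['cy'])
    print(n,c['attitude'],c['eye'],np.nanmedian(P[...,2]))
print(manip.state())
E
```

```text
scene [-2.35759302 -1.12435085  0.31317337] [ 1.10560953 -0.47844072  1.13165422] 0.0005020146394614233
side [-2.03671497  0.47401955 -0.2562824 ] [ 0.1171357  -1.12988295  0.69448938] 0.0001971116002942308
{'t': 0.1, 'q': array([ 1.20688636e+00,  8.79072679e-02,  1.37210131e+00,  1.14289766e-05,
        1.68359687e+00, -1.03125488e-01]), 'joint_vel': array([-7.68015283e-06, -5.90693018e-04, -5.78008245e-03, -5.84147328e-05,
       -1.34399580e-03, -2.57959389e-04]), 'joint_efforts': array([ 2.60725603e-03, -3.41254592e+01, -3.03300261e+01,  7.19662732e-02,
        3.04382737e-02, -1.00194500e-04]), 'position': array([0.14164871, 0.53093582, 0.20440784]), 'orientation': array([-4.08415321e-01, -3.11444959e+00,  3.07127099e-03]), 'force': array([ 0.26717851,  0.13016532, -0.97793673]), 'wrist_torque': array([-0.03801811, -0.04209822,  0.00366151]), 'grip_force': 0.0, 'width': 1.0017959070234894}
```

View pics/scene.png

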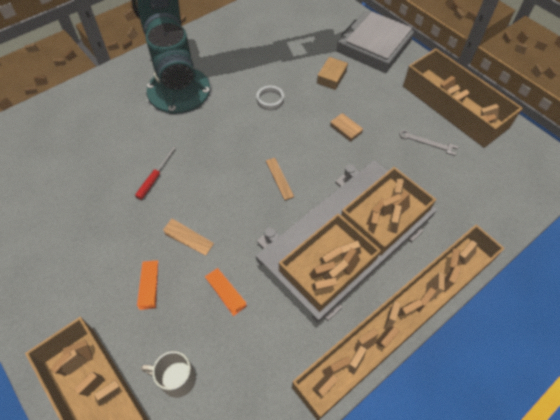

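View pics/side.png

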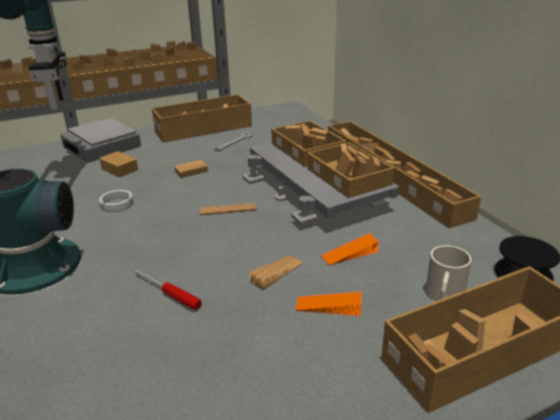

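The wooden candidates in the scene picture are (188,236), tapered; (279,179), the long thin packer; (347,126) and (333,72), blocks. The orange look-alikes are at (148,284) and (226,291). The shelf's front feet are near (268,238) and (347,175). Next I measure heights and take enlarged crops.

Run:
```python
from h import *
np.set_printoptions(precision=4,suppress=True)
d=np.load('scene.npz');im,P=d['im'],d['P'];s=np.load('side.npz')
hsv=cv2.cvtColor(im,cv2.COLOR_BGR2HSV)
for u,v in((188,236),(279,179),(347,126),(333,72),(148,284),(226,291)):
    w=P[v-25:v+26,u-32:u+33].reshape(-1,3);w=w[(w[:,2]>.0035)&(w[:,2]<.05)&(np.linalg.norm(w[:,:2]-P[v,u,:2],axis=1)<.09)]
    (c,sz,a)=cv2.minAreaRect(w[:,:2].astype(np.float32));A=np.c_[w[:,:2],np.ones(len(w))]
    print((u,v),P[v,u],'c',np.array(c),np.array(sz),round(a,1),'zmax',np.percentile(w[:,2],98))
for nm,u,v in(('sc',268,238),('sc',347,175)): print(P[v,u])
cr=[(im,160,205,70,52),(im,240,205,70,52),(s['im'],235,245,80,60),(s['im'],265,190,80,60)]
t=[cv2.resize(i[y:y+h,x:x+w],(400,300),interpolation=cv2.INTER_CUBIC) for i,x,y,w,h in cr]
cv2.imwrite('pics/crops.png',np.vstack([np.hstack(t[:2]),np.hstack(t[2:])]))
```

```text
(188, 236) [ 0.4897 -0.2785  0.0156] c [ 0.4815 -0.2749] [0.171  0.1538] 50.8 zmax 0.03048744048528529
(279, 179) [0.4939 0.0305 0.0092] c [0.494  0.0274] [0.177  0.1673] 9.1 zmax 0.013360101078697513
(347, 126) [0.4788 0.3128 0.0253] c [0.4769 0.3144] [0.1764 0.1694] 50.3 zmax 0.027171880181623267
(333, 72) [0.2904 0.4247 0.0451] c [0.2891 0.4258] [0.1764 0.1501] 38.5 zmax 0.04531164325167022
(148, 284) [ 0.5441 -0.432   0.0204] c [ 0.5356 -0.4306] [0.1601 0.1354] 54.1 zmax 0.03058028494560804
(226, 291) [ 0.6808 -0.2912  0.0186] c [ 0.6741 -0.2885] [0.162  0.1316] 52.3 zmax 0.030965026454061902
[nan nan nan]
[0.6274 0.1665 0.0553]
```

View pics/crops.png

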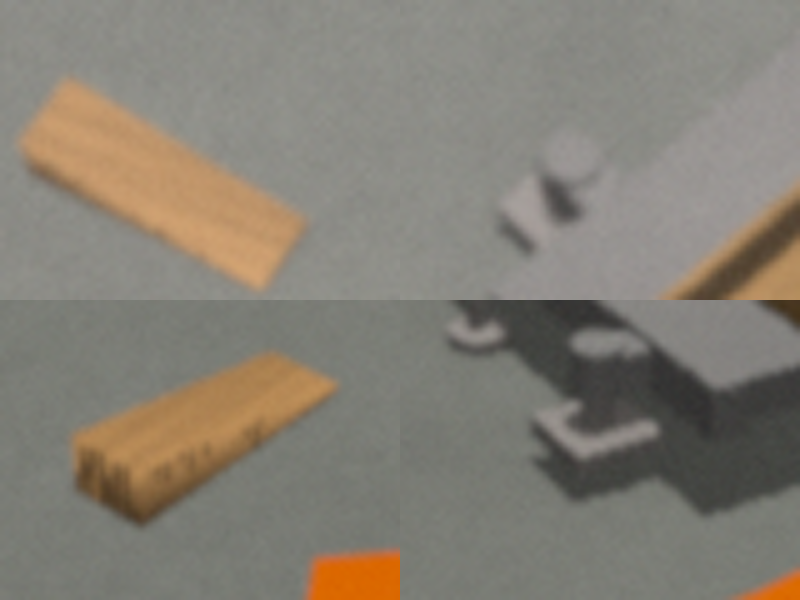

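The crop confirms that the wooden object at (188,236) tapers: its thick end with end grain is at the scene's left, about (166,230), and its thin end is at about (210,250). In the side view the near foot's plate at (305,213) hovers with a shadow gap. I'll check that with plate heights and fit the wedge by colour.

Run:
```python
from h import *
np.set_printoptions(precision=4,suppress=True)
for n,(u,v) in(('scene',(188,236)),('side',(277,271))):
    d=np.load(n+'.npz');im,P=d['im'],d['P']
    hsv=cv2.cvtColor(im,cv2.COLOR_BGR2HSV)
    m=((hsv[...,1]>70)&(hsv[...,0]<25)).astype(np.uint8)
    k,l=cv2.connectedComponents(m);w=P[l==l[v,u]];w=w[np.isfinite(w[:,2])&(w[:,2]>.003)]
    c,sz,a=cv2.minAreaRect(w[:,:2].astype(np.float32))
    A=np.c_[w[:,:2]-c,np.ones(len(w))];g=np.linalg.lstsq(A,w[:,2],rcond=None)[0]
    print(n,len(w),np.array(c),sz,a,'grad',g,np.degrees(np.arctan2(-g[1],-g[0])))
    Q=P.reshape(-1,3)
    f=Q[(Q[:,2]>.008)&(Q[:,2]<.12)&(Q[:,0]>.52)&(Q[:,0]<.75)&(Q[:,1]>-.2)&(Q[:,1]<.25)]
    for nm,lo,hi in(('low',.009,.016),('mid',.022,.034),('top',.065,.08)):
        p=f[(f[:,2]>lo)&(f[:,2]<hi)];print(nm,len(p),np.c_[p.min(0),p.max(0),np.median(p,0)].T)
        H,ye,xe=np.histogram2d(p[:,1],p[:,0],bins=[np.arange(-.2,.26,.03),np.arange(.52,.76,.03)]);print(H.astype(int))
```

```text
scene 769 [ 0.4899 -0.2781] (0.1307985931634903, 0.044212549924850464) 22.95863151550293 grad [-0.1926 -0.0039  0.0166] 1.1642183236276096
low 148 [[ 0.52   -0.1459  0.009 ]
 [ 0.6348  0.1839  0.016 ]
 [ 0.5588  0.0293  0.0114]]
[[ 0  0  0  0  0  0  0]
 [ 0  0  0  2  0  0  0]
 [ 0  0  0  0  0  0  0]
 [ 0  0  0  0  0  0  0]
 [ 0  0  0  0  0  0  0]
 [ 0  0  0  0  0  0  0]
 [10  5  0  0  0  0  0]
 [52 14  0  2  0  0  0]
 [ 0  0  0  0  0  0  0]
 [ 0  0  0  0  0  0  0]
 [ 0  0  0  0  0  0  0]
 [ 0  0 10 13  0  0  0]
 [ 0  0 25 15  0  0  0]
 [ 0  0  0  0  0  0  0]
 [ 0  0  0  0  0  0  0]]
mid 100 [[ 0.617  -0.1486  0.0223]
 [ 0.6485  0.1753  0.0334]
 [ 0.6295 -0.1361  0.0283]]
[[ 0  0  0  0  0  0  0]
 [ 0  0  0 27  8  0  0]
 [ 0  0  0 38 16  0  0]
 [ 0  0  0  0  0  0  0]
 [ 0  0  0  0  0  0  0]
 [ 0  0  0  0  0  0  0]
 [ 0  0  0  0  0  0  0]
 [ 0  0  0  0  0  0  0]
 [ 0  0  0  0  0  0  0]
 [ 0  0  0  0  0  0  0]
 [ 0  0  0  0  0  0  0]
 [ 0  0  0  0  0  0  0]
 [ 0  0  0 11  0  0  0]
 [ 0  0  0  0  0  0  0]
 [ 0  0  0  0  0  0  0]]
top 3538 [[ 0.6092 -0.1903  0.0653]
 [ 0.75    0.2499  0.08
[... 1291 characters left out ...]
  0  0]
 [ 0  0  0  0  0  0  0]
 [ 0  0  0  0  0  0  0]
 [ 0  0  0  2 16  0  0]
 [ 0  0  0  0  0  0  0]
 [ 0  0  0  0  0  0  0]
 [ 0  0  0  0  0  0  0]
 [ 0  0  0  0  0  0  0]
 [ 0  0  0 18  0  0  0]
 [ 0  0  0  0  0  0  0]
 [ 0  0  0  0  0  0  0]]
top 2361 [[ 0.6063 -0.1936  0.065 ]
 [ 0.7499  0.2496  0.08  ]
 [ 0.6877 -0.0172  0.0742]]
[[ 0  0  0  0 15 83 58]
 [ 0  0  0  0 25 68 63]
 [ 0  0  0 48 80 66 65]
 [ 0  0  0  0 31 67 60]
 [ 0  0  0  0 35 61 56]
 [ 0  0  0  0 37 57 58]
 [ 0  0  0  0 40 58 59]
 [ 0  0  0  0 35 47 52]
 [ 0  0  0  0 37 50 51]
 [ 0  0  0  0 40 46 44]
 [ 0  0  0  0 43 47 33]
 [ 0  0  0  1 38 40 34]
 [ 0  0  7 51 53 42 35]
 [ 0  0  0  0 40 35 25]
 [ 0  0  0  0 42 37 21]]
```

The short foot is at about (0.632,-0.127), with its plate top at 28 mm as expected (16+12). The wedge is at about (0.489,-0.280). Now the yaws.

Run:
```python
from h import *
np.set_printoptions(precision=4,suppress=True)
for n,(u,v) in(('scene',(188,236)),('side',(277,271))):
    d=np.load(n+'.npz');im,P=d['im'],d['P']
    Q=P.reshape(-1,3)
    cs=[]
    for y0 in(-.13,.165):
        p=Q[(abs(Q[:,1]-y0)<.03)&(Q[:,0]>.57)&(Q[:,0]<.648)&(Q[:,2]>.069)&(Q[:,2]<.08)]
        c,r=cv2.minEnclosingCircle(p[:,:2].astype(np.float32));cs.append(np.array(c));print(n,len(p),c,r,p.min(0),p.max(0))
    dd=cs[1]-cs[0];print('dist',np.linalg.norm(dd),'yaw',np.degrees(np.arctan2(-dd[0],dd[1])))
    p=Q[(Q[:,2]>.068)&(Q[:,2]<.08)&(Q[:,0]>.5)&(Q[:,0]<.9)]
    e=[]
    for y in np.arange(-.09,.13,.01):
        q=p[(abs(p[:,1]-y)<.006)];e.append((y,np.percentile(q[:,0],2)))
    e=np.array(e);k=np.polyfit(e[:,0],e[:,1],1);print('edge',k,np.degrees(np.arctan(-k[0])))
    for y0 in(-.127,):
        p=Q[(abs(Q[:,1]-y0)<.05)&(Q[:,0]>.57)&(Q[:,0]<.67)&(Q[:,2]>.024)&(Q[:,2]<.032)]
        print('plate',cv2.minAreaRect(p[:,:2].astype(np.float32)),p.min(0),p.max(0))
```

```text
scene 66 (0.6390336155891418, -0.1225723847746849) 0.01449582353234291 [ 0.628  -0.1354  0.0703] [ 0.6476 -0.1095  0.0796]
scene 101 (0.6284123063087463, 0.17759451270103455) 0.020595794543623924 [0.6092 0.1624 0.069 ] [0.6477 0.1915 0.0799]
dist 0.3003547545004555 yaw 2.0265472452830773
edge [-0.0566  0.6611] 3.240209698885523
plate ((0.6328638195991516, -0.13588778674602509), (0.022853663191199303, 0.03129499405622482), 89.22852325439453) [ 0.6171 -0.1472  0.0242] [ 0.6485 -0.1243  0.032 ]
side 59 (0.6401963233947754, -0.1236339583992958) 0.01559065654873848 [ 0.625  -0.1389  0.0692] [ 0.6479 -0.1095  0.0771]
side 59 (0.6316154599189758, 0.1674126386642456) 0.025494571775197983 [0.6063 0.148  0.069 ] [0.648  0.1885 0.078 ]
dist 0.2911730634524041 yaw 1.6887498039907636
edge [-0.0575  0.6575] 3.2921365577325106
plate ((0.6396501064300537, -0.12492844462394714), (0.052069827914237976, 0.05403177812695503), 2.853429079055786) [ 0.6133 -0.1532  0.0241] [ 0.6662 -0.0982  0.0313]
```

```bash
python3 -m inch '[[0,0,-2,0,0,0,1],[0,-8,-4,0,0,-0.1,1],[0,-12,-4,0,0,-0.2,1],[-4,-16,-4,0,0,-0.3,1],[-8,-20,-4,0,0,-0.3,1],[-12,-24,-4,0,0,-0.3,1],[-16,-28,-4,0,0,-0.3,1],[-18,-32,-4,0,0,-0.3,1],[-18,-36,-4,0,0,-0.3,1],[-18,-40,-4,0,0,-0.3,1]]'
```

```text
t: 0.93
position: [0.2087, 0.1759, 0.2446]
orientation: [0.063, -3.141, 0.001]
force: [1.3, -0.4, -0.1]
width: 1.001
grip_force: 0.0
```

```bash
python3 -m inch '[[-2,-4,0,0,0,-0.1,1],[-4,-7,0,0,0,-0.2,1],[-6,-11,0,0,0,-0.3,1],[-8,-15,0,0,0,-0.36,1],[-10,-19,0,0,0,-0.36,1],[-12,-22,0,0,0,-0.36,1],[-14,-26,0,0,0,-0.36,1],[-16,-30,0,0,0,-0.36,1],[-18,-34,0,0,0,-0.36,1],[-19,-37,0,0,0,-0.36,1]]'
python3 -m inch '[[0,-2,0,0,0,0,1],[0,-2,0,0,0,0,1],[0,-2,0,0,0,0,1]]'
python3 - <<'E'
from h import *
np.set_printoptions(precision=4,suppress=True)
im,P,T,f,c=cap('wrist');cv2.imwrite('pics/w1.png',im);np.savez('w1.npz',im=im,P=P,T=T,f=f)
print(c['T_tool_cam'],T,f,manip.state()['position'])
hsv=cv2.cvtColor(im,cv2.COLOR_BGR2HSV)
m=((hsv[...,1]>70)&(hsv[...,0]>8)&(hsv[...,0]<25)).astype(np.uint8)
k,l,st,_=cv2.connectedComponentsWithStats(m)
for i in range(1,k):
    if st[i,4]>500:
        w=P[l==i];w=w[np.isfinite(w[:,2])];print(st[i],cv2.minAreaRect(w[:,:2].astype(np.float32)),np.percentile(w[:,2],[2,50,98]))
E
```

```text
t: 1.77
position: [0.3903, -0.14, 0.2447]
orientation: [0.621, -3.079, -0.001]
force: [0.8, -0.2, 1.2]
width: 0.999
grip_force: 0.0
t: 2.02
position: [0.3974, -0.1568, 0.2443]
orientation: [0.619, -3.078, -0.004]
force: [-0.9, 0.1, -0.1]
width: 1.0
grip_force: 0.0
[[ 0.0001 -0.9672 -0.2542  0.0738]
 [ 1.      0.0002 -0.0004 -0.0003]
 [ 0.0004 -0.2542  0.9672 -0.1792]
 [ 0.      0.      0.      1.    ]] [[-0.387   0.8924  0.2322  0.3299]
 [ 0.9221  0.3739  0.0998 -0.1859]
 [ 0.0023  0.2528 -0.9675  0.4235]
 [ 0.      0.      0.      1.    ]] 340.08699711704253 [ 0.3973 -0.1559  0.2447]
[   0  165   90   89 3577] ((0.543790876865387, -0.44022005796432495), (0.04666699096560478, 0.15606707334518433), 56.45904541015625) [0.0023 0.0147 0.0272]
[ 136  169   48   99 3349] ((0.47076722979545593, -0.2841629981994629), (0.1023055836558342, 0.1580008566379547), 73.03575897216797) [0.0046 0.0184 0.0298]
[ 98 288  38  46 576] ((0.5331404209136963, -0.2701672315597534), (0.02297934517264366, 0.3170887231826782), 69.63052368164062) [0.0004 0.008  0.3173]
[343 299  46  35 806] ((0.44052642583847046, -0.05078040063381195), (0.24832019209861755, 0.0633288323879242), 40.09401321411133) [0.0041 0.0089 0.3539]
[  47  316   46   73 1581] ((0.3941616415977478, -0.21086187660694122), (0.01720532961189747, 0.003203578991815448), 24.742528915405273) [0.3491 0.3592 0.3633]
[ 472  317   46   72 1561] ((0.35685861110687256, -0.12217193096876144), (0.01691202074289322, 0.003372158156707883), 25.196216583251953) [0.3492 0.3592 0.3634]
[ 253  404  307   16 2632] ((0.3707042336463928, -0.1407802700996399), (0.02292129024863243, 0.05954381823539734), 2.2508137226104736) [0.363  0.3682 0.3698]
```

View pics/w1.png

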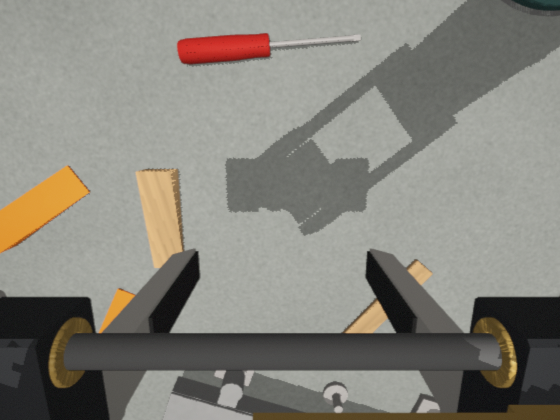

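The wedge is at about (165,220), with its thin end hidden behind a finger. I'll shift to bring it between the fingers.

```bash
python3 -m inch '[[0,-4,0,0,0,0,1],[0.5,-8,0,0,0,0,1],[1,-12,0,0,0,0,1],[1,-15,0,0,0,0,1],[1,-15,0,0,0,0,1],[1,-15,0,0,0,0,1]]'
python3 - <<'E'
from h import *
np.set_printoptions(precision=4,suppress=True)
im,P,T,f,c=cap('wrist');cv2.imwrite('pics/w2.png',cv2.resize(im[100:340,140:460],(800,600),interpolation=cv2.INTER_CUBIC));np.savez('w2.npz',im=im,P=P,T=T,f=f,cx=c['cx'],cy=c['cy'])
print(T,manip.state()['position'])
hsv=cv2.cvtColor(im,cv2.COLOR_BGR2HSV)
m=((hsv[...,1]>60)&(hsv[...,0]>8)&(hsv[...,0]<25)&(P[...,2]<.04)).astype(np.uint8)
k,l,st,_=cv2.connectedComponentsWithStats(m)
for i in range(1,k):
    if st[i,4]>500:
        w=P[l==i];w=w[np.isfinite(w[:,2])];print(st[i],cv2.minAreaRect(w[:,:2].astype(np.float32)),np.percentile(w[:,2],[2,50,98]))
E
```

```text
t: 2.57
position: [0.4628, -0.2758, 0.2442]
orientation: [0.56, -3.078, 0.017]
force: [0.3, -0.0, 0.7]
width: 1.003
grip_force: 0.0
[[-0.3523  0.9079  0.2273  0.3959]
 [ 0.9359  0.3439  0.0767 -0.2998]
 [-0.0085  0.2397 -0.9708  0.4245]
 [ 0.      0.      0.      1.    ]] [ 0.4625 -0.2752  0.2448]
[   0  161   20  111 1134] ((0.6217492818832397, -0.5951312780380249), (0.1488080769777298, 0.026037639006972313), 9.479438781738281) [0.001  0.0108 0.0276]
[  89  160  111   91 3847] ((0.543300986289978, -0.438040554523468), (0.0445847362279892, 0.15108761191368103), 55.82565689086914) [0.0006 0.0168 0.0297]
[ 253  160   38  101 3285] ((0.4912179112434387, -0.28036344051361084), (0.13201460242271423, 0.042906977236270905), 23.733186721801758) [0.004  0.0181 0.0297]
[ 452  244   93   89 1963] ((0.48491668701171875, 0.03378839045763016), (0.0315847173333168, 0.14097535610198975), 72.99207305908203) [0.0024 0.0086 0.0103]
[ 203  283   48   50 1481] ((0.6473023295402527, -0.2909814715385437), (0.04253165051341057, 0.08225735276937485), 88.92862701416016) [-0.0001  0.0099  0.0172]
```

View pics/w2.png

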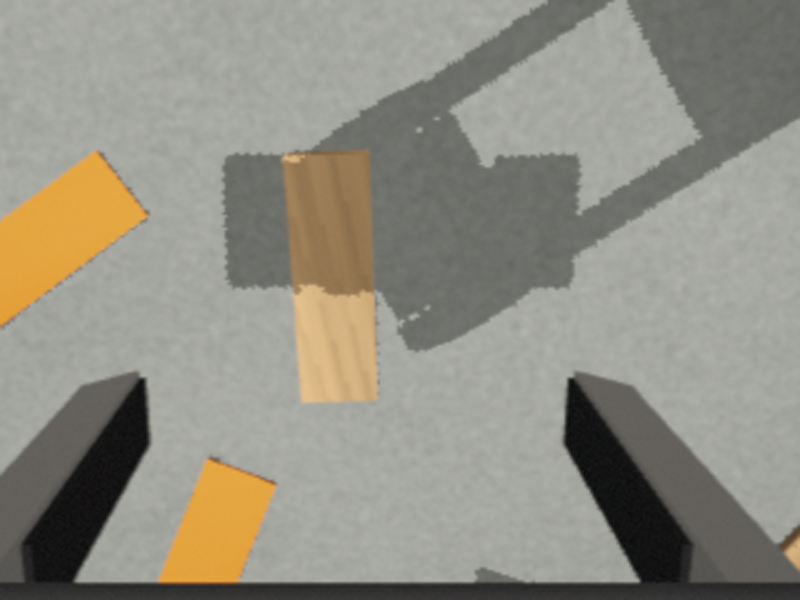

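The wedge lies clear: thick end at the top (285–370,150) and thin end at (302–378,402) in the crop. The fit gives 132x43 mm, centre (0.491,-0.280), yaw about 23.5°, which matches. Its grip point is (0.445,-0.300).

```bash
cat >> h.py <<'E'
def rel(p,yaw):
    "shift (cm) and z turn in tool axes to put TCP at p with tool y at yaw+90deg"
    s=manip.state();M=R.from_rotvec(s['orientation'])
    z=np.array([0,0,-1.]);a=np.radians(yaw+90);y=np.array([np.cos(a),np.sin(a),0]);G=R.from_matrix(np.c_[np.cross(y,z),y,z])
    print('pos',s['position'].round(4),'F',np.round(s['force'],1),'shift',(M.inv().apply(p-s['position'])*100).round(2),'turn',(M.inv()*G).as_rotvec().round(3))
E
python3 -m inch '[[0,0,0,0,0,0,1],[0,0,0,0,0,0,1]]'
python3 -c "
from h import *
rel(np.array([.445,-.300,.005]),23.5)"
```

```text
t: 2.78
position: [0.4624, -0.2753, 0.2457]
orientation: [0.561, -3.08, 0.02]
force: [0.2, 0.4, 0.1]
width: 1.002
grip_force: 0.0
pos [ 0.4624 -0.2753  0.2457] F [0.2 0.4 0.1] shift [ 2.17 -1.45 24.12] turn [-0.01  -0.014 -0.05 ]
```

```bash
python3 -m inch '[[1,-0.7,2,0,0,-0.02,1],[2.2,-1.4,5,-0.01,-0.014,-0.05,1],[2.2,-1.4,9,-0.01,-0.014,-0.05,1],[2.2,-1.4,13,-0.01,-0.014,-0.05,1],[2.2,-1.4,16,-0.01,-0.014,-0.05,1],[2.2,-1.4,19,-0.01,-0.014,-0.05,0.8],[2.2,-1.4,20,-0.01,-0.014,-0.05,0.8],[2.2,-1.4,20,-0.01,-0.014,-0.05,0.8]]' 30
python3 -c "
from h import *
rel(np.array([.445,-.300,.004]),23.5)"
```

```text
t: 3.45
position: [0.4564, -0.2772, 0.04]
orientation: [0.574, -3.059, 0.024]
force: [-0.8, -0.2, -1.1]
width: 0.83
grip_force: 0.0
pos [ 0.4564 -0.2772  0.04  ] F [-0.8 -0.2 -1.1] shift [ 1.78 -1.68  3.68] turn [-0.009 -0.032 -0.039]
```

```bash
python3 -m inch '[[0,0,0,0,0,0,0.8]]'; python3 -c "
from h import *
print(manip.state()['q'].round(3),manip.state()['joint_vel'].round(3))
rel(np.array([.445,-.300,.004]),23.5)"
```

```text
t: 3.53
position: [0.4593, -0.2791, 0.0444]
orientation: [0.575, -3.064, 0.033]
force: [0.2, -0.6, 0.2]
width: 0.802
grip_force: 0.0
[-0.631  0.151  1.627 -0.033  1.364 -2.566] [-0.002 -0.023 -0.061  0.    -0.002  0.001]
pos [ 0.4593 -0.2791  0.0444] F [ 0.2 -0.6  0.2] shift [ 1.98 -1.36  4.12] turn [-0.016 -0.028 -0.039]
```

Joint 6 is at its range limit, which blocked the motion. The grip needs only about 2° less turn, and the pads will align the wedge, so I keep this branch with the target yaw at 21°.

```bash
python3 -c "
from h import *
rel(np.array([.445,-.300,.040]),21)"
python3 -m inch '[[0.7,-0.5,0,-0.016,-0.028,0.02,0.8],[1.4,-1,0,-0.016,-0.028,0.02,0.8],[2,-1.4,0,-0.016,-0.028,0.02,0.8],[2,-1.4,0,-0.016,-0.028,0.02,0.8]]'
python3 -c "
from h import *
print(manip.state()['q'][5])
rel(np.array([.445,-.300,.004]),21)"
```

```text
pos [ 0.4593 -0.2791  0.0444] F [ 0.2 -0.6  0.2] shift [ 2.08 -1.42  0.52] turn [-0.016 -0.027  0.004]
t: 3.87
position: [0.4542, -0.2922, 0.0469]
orientation: [0.517, -3.091, 0.023]
force: [0.4, -0.5, 0.1]
width: 0.801
grip_force: 0.0
-2.565718974520533
pos [ 0.4542 -0.2922  0.0469] F [ 0.4 -0.5  0.1] shift [ 1.08 -0.38  4.31] turn [-0.013 -0.01  -0.035]
```

```bash
python3 -m inch '[[0.5,-0.2,0,-0.013,-0.01,0.06,0.8],[1,-0.4,0,-0.013,-0.01,0.06,0.8],[1.1,-0.4,0,-0.013,-0.01,0.06,0.8],[1.1,-0.4,0,-0.013,-0.01,0.06,0.8]]'
python3 -c "
from h import *
print(manip.state()['q'][5])
rel(np.array([.445,-.300,.004]),17)"
```

```text
t: 4.2
position: [0.4444, -0.2986, 0.0454]
orientation: [0.427, -3.111, -0.003]
force: [0.4, -0.4, 0.2]
width: 0.8
grip_force: 0.0
-2.5413684558970475
pos [ 0.4444 -0.2986  0.0454] F [ 0.4 -0.4  0.2] shift [-0.03 -0.16  4.14] turn [ 0.002 -0.001 -0.024]
```

```bash
python3 -m inch '[[0,-0.1,2,0,0,-0.02,0.8],[0,-0.1,3.5,0,0,-0.02,0.8],[0,-0.1,4.1,0,0,-0.02,0.8],[0,-0.1,4.1,0,0,-0.02,0.7],[0,-0.1,4.1,0,0,-0.02,0.5],[0,-0.1,4.1,0,0,-0.02,0.2],[0,-0.1,4.1,0,0,-0.02,0.2],[0,-0.1,4.1,0,0,-0.02,0.2]]' 30
python3 -m inch '[[0,0,0,0,0,0,0.2],[0,0,0,0,0,0,0.2]]' 50
python3 -c "
from h import *
print(manip.state()['q'][5])
rel(np.array([.445,-.300,.004]),17)"
```

```text
t: 4.87
position: [0.4453, -0.2997, 0.0051]
orientation: [0.457, -3.108, -0.002]
force: [-0.2, -0.3, 0.6]
width: 0.483
grip_force: 0.0
t: 5.03
position: [0.4451, -0.2995, 0.0049]
orientation: [0.457, -3.108, -0.003]
force: [0.6, 0.9, 3.0]
width: 0.43
grip_force: 48.2
-2.5615882782743493
pos [ 0.4451 -0.2995  0.0049] F [0.6 0.9 3. ] shift [ 0.03 -0.04  0.09] turn [ 0.002 -0.    -0.005]
```

```bash
python3 -c "
from h import *
rel(np.array([.480,-.134,.020]),3.25)"
```

```text
pos [ 0.4451 -0.2995  0.0049] F [0.6 0.9 3. ] shift [-8.1  14.85 -1.48] turn [ 0.002 -0.     0.235]
```

```bash
python3 -m inch '[[0,0,-1.5,0,0,0,0.2],[-1,2,-1.5,0,0,0.04,0.2],[-2.7,5,-1.5,0,0,0.1,0.2],[-4.5,8,-1.5,0,0,0.16,0.2],[-6,11,-1.5,0,0,0.2,0.2],[-7.5,13.5,-1.5,0,0,0.235,0.2],[-8.1,14.9,-1.5,0,0,0.235,0.2],[-8.1,14.9,-1.5,0,0,0.235,0.2],[-8.1,14.9,-1.5,0,0,0.235,0.2]]' 50
python3 - <<'E'
from h import *
np.set_printoptions(precision=4,suppress=True)
rel(np.array([.480,-.134,.006]),3.25);print(manip.state()['width'],manip.state()['grip_force'])
im,P,T,f,c=cap('wrist');cv2.imwrite('pics/w3.png',im)
im2,P2,T,f,c=cap('side');cv2.imwrite('pics/s3.png',cv2.resize(im2[160:310,180:380],(800,600),interpolation=cv2.INTER_CUBIC))
for n,I,Q in(('w',im,P),('s',im2,P2)):
    hsv=cv2.cvtColor(I,cv2.COLOR_BGR2HSV)
    m=(hsv[...,1]>60)&(hsv[...,0]>5)&(hsv[...,0]<25)&(Q[...,2]<.06)&(Q[...,2]>.005)&(abs(Q[...,1]+.13)<.06)&(Q[...,0]<.62)&(Q[...,0]>.4)
    w=Q[m];print(n,m.sum(),cv2.minAreaRect(w[:,:2].astype(np.float32)) if m.sum()>20 else '')
    q=Q.reshape(-1,3);q=q[(abs(q[:,1]+.125)<.05)&(q[:,0]>.585)&(q[:,0]<.68)&(q[:,2]>.024)&(q[:,2]<.032)]
    print('plate',len(q),cv2.minAreaRect(q[:,:2].astype(np.float32)) if len(q)>20 else '')
E
```

```text
t: 5.78
position: [0.4793, -0.1328, 0.0193]
orientation: [0.093, -3.138, -0.003]
force: [0.3, 0.4, 0.1]
width: 0.43
grip_force: 48.2
pos [ 0.4793 -0.1328  0.0193] F [0.3 0.4 0.1] shift [-0.07 -0.13  1.33] turn [ 0.002 -0.002  0.003]
0.43027742697079707 48.241218760376796
w 10464 ((0.5225781202316284, -0.1268509328365326), (0.12012720108032227, 0.044057853519916534), 8.372718811035156)
plate 0 
s 582 ((0.5286310315132141, -0.13326796889305115), (0.13455547392368317, 0.06060462445020676), 8.647062301635742)
plate 181 ((0.6391700506210327, -0.12474370747804642), (0.05093792825937271, 0.05599179118871689), 4.849853992462158)
```

View pics/s3.png

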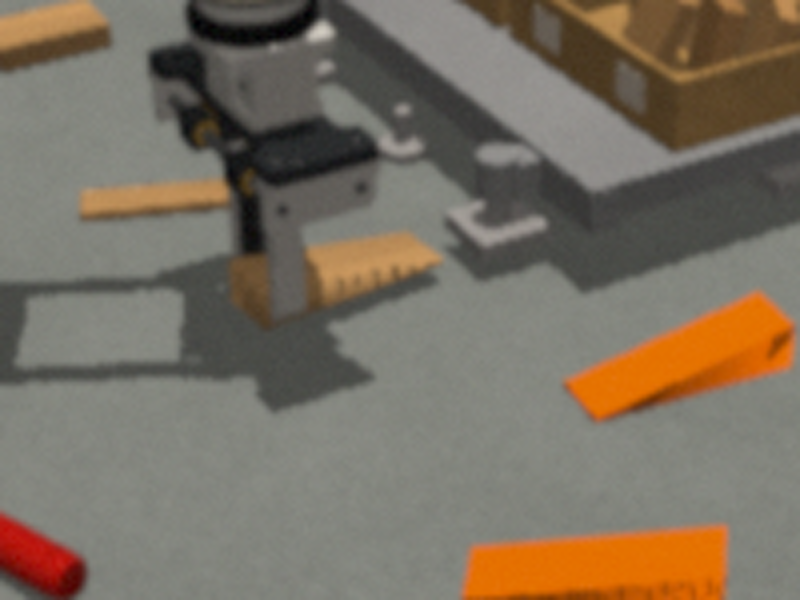

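View pics/w3.png

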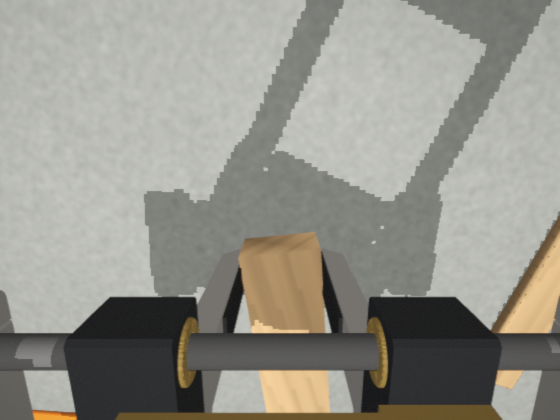

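The wedge is held firmly but skewed about 5° to the fingers: in the wrist view its axis runs from (280,245) to (297,410). The side view shows it in front of the hovering plate at (495,225). I'll measure its centre line.

Run:
```python
from h import *
np.set_printoptions(precision=4,suppress=True)
im,P,T,f,c=cap('wrist');s=manip.state()
hsv=cv2.cvtColor(im,cv2.COLOR_BGR2HSV)
# top face from the wrist camera, binned along x; centre line
m=(hsv[...,1]>50)&(hsv[...,0]>5)&(hsv[...,0]<25)&(P[...,2]<.06)&(P[...,2]>.012)&(abs(P[...,1]+.13)<.05)&(P[...,0]<.62)&(P[...,0]>.4)
w=P[m];print(w.min(0),w.max(0))
L=[]
for x in np.arange(.458,.59,.006):
    q=w[abs(w[:,0]-x)<.003]
    if len(q)>20:
        a,b=np.percentile(q[:,1],[1,99]);L.append((x,(a+b)/2,b-a,np.median(q[:,2])))
L=np.array(L);print(L)
g=L[(L[:,2]>.036)&(L[:,2]<.046)];k=np.polyfit(g[:,0],g[:,1],1);print('yaw',np.degrees(np.arctan(k[0])),'y at tcp x',np.polyval(k,s['position'][0]),'slope',np.polyfit(g[:,0],g[:,3],1))
```

```text
[ 0.4604 -0.1582  0.0133] [ 0.5803 -0.0989  0.0497]
[[ 0.458  -0.1192  0.0041  0.0294]
 [ 0.464  -0.1365  0.0386  0.0362]
 [ 0.47   -0.1358  0.0426  0.0431]
 [ 0.476  -0.1345  0.0406  0.0419]
 [ 0.482  -0.1341  0.0405  0.0408]
 [ 0.488  -0.1332  0.0396  0.0395]
 [ 0.494  -0.1322  0.0395  0.0383]
 [ 0.5    -0.1312  0.0393  0.0371]
 [ 0.506  -0.1301  0.0392  0.0358]
 [ 0.512  -0.1295  0.0391  0.0348]
 [ 0.542  -0.1242  0.0393  0.0281]
 [ 0.548  -0.1236  0.0394  0.0271]
 [ 0.554  -0.1225  0.0396  0.0259]
 [ 0.56   -0.1217  0.0397  0.0246]
 [ 0.566  -0.1208  0.0396  0.0234]
 [ 0.572  -0.1195  0.0397  0.0222]
 [ 0.578  -0.1191  0.0393  0.0211]]
yaw 8.93002794055928 y at tcp x -0.13436629785924925 slope [-0.1866  0.1294]
```

```bash
python3 -m inch '[[0,0,0.5,0,0,0.05,0.2],[0,0,1,0,0,0.09,0.2],[0,0,1.4,0,0,0.09,0.2],[0,0,1.45,0,0,0.09,0.2],[0,0,1.45,0,0,0.09,0.2]]' 55
python3 - <<'E'
from h import *
p=np.array([.6147,-.1259,0]);d=np.array([np.cos(np.radians(3.6)),np.sin(np.radians(3.6)),0])
for a in(-.06,-.05): q=p+d*(a-.05);q[2]=.0045;rel(q,-1.7)
im,P,T,f,c=cap('wrist')
hsv=cv2.cvtColor(im,cv2.COLOR_BGR2HSV)
w=P[(hsv[...,1]>50)&(hsv[...,0]>5)&(hsv[...,0]<25)&(P[...,2]<.05)&(P[...,2]>.006)&(abs(P[...,1]+.13)<.05)&(P[...,0]<.62)&(P[...,0]>.4)]
L=[]
for x in np.arange(.458,.59,.006):
    q=w[abs(w[:,0]-x)<.003]
    if len(q)>20:
        a,b=np.percentile(q[:,1],[1,99]);L.append((x,(a+b)/2,b-a,np.median(q[:,2])))
L=np.array(L);g=L[(L[:,2]>.036)&(L[:,2]<.046)];k=np.polyfit(g[:,0],g[:,1],1);print(len(g),'yaw',np.degrees(np.arctan(k[0])),'y at edge',np.polyval(k,.6147),'slope',np.polyfit(g[:,0],g[:,3],1),'thick x',np.percentile(w[w[:,2]>.02][:,0],.5))
E
```

```text
t: 6.35
position: [0.4792, -0.1341, 0.0049]
orientation: [-0.052, -3.139, -0.003]
force: [0.0, -0.4, -1.2]
width: 0.427
grip_force: 53.4
pos [ 0.4792 -0.1341  0.0049] F [ 0.  -0.4 -1.2] shift [-2.56  0.22  0.03] turn [ 0.002 -0.002 -0.004]
pos [ 0.4792 -0.1341  0.0049] F [ 0.  -0.4 -1.2] shift [-3.56  0.31  0.03] turn [ 0.002 -0.002 -0.004]
16 yaw 3.201465987403243 y at edge -0.1270426684219837 slope [-0.18262728  0.1135435 ] thick x 0.4627925276359325
```

```bash
python3 -m inch '[[-1,0.1,0,0,0,0,0.2],[-2,0.2,0,0,0,0,0.2],[-3,0.3,0,0,0,0,0.2],[-4,0.4,0,0,0,0,0.2],[-5,0.45,0,0,0,0,0.2],[-6,0.55,0,0,0,0,0.2],[-7,0.65,0,0,0,0,0.2],[-7.5,0.7,0,0,0,0,0.2],[-7.5,0.7,0,0,0,0,0.2]]' 60
python3 -m inch '[[-0.3,0.03,0,0,0,0,0.2],[-0.6,0.06,0,0,0,0,0.2],[-0.9,0.09,0,0,0,0,0.2],[-0.9,0.09,0,0,0,0,0.2]]'
```

```text
t: 7.15
position: [0.5564, -0.1285, 0.0049]
orientation: [0.051, 3.141, 0.004]
force: [0.9, -1.0, -0.2]
width: 0.421
grip_force: 58.3
t: 7.48
position: [0.5633, -0.1281, 0.0048]
orientation: [-0.052, -3.138, -0.003]
force: [-2.7, 0.1, 3.3]
width: 0.428
grip_force: 58.3
```

```bash
python3 -m inch '[[-0.2,0.02,0,0,0,0,0.2],[-0.4,0.04,0,0,0,0,0.2],[-0.4,0.04,0,0,0,0,0.2]]'; python3 -c "
from h import *
print(manip.state()['force'])"
```

```text
t: 7.73
position: [0.5668, -0.1279, 0.0049]
orientation: [-0.052, -3.138, -0.003]
force: [-5.2, -0.3, 5.2]
width: 0.431
grip_force: 58.2
[-5.17570496 -0.25848004  5.1801888 ]
```

```bash
python3 -m inch '[[-0.2,0.02,0,0,0,0,0.2],[-0.4,0.04,0,0,0,0,0.2],[-0.6,0.05,0,0,0,0,0.2],[-0.6,0.05,0,0,0,0,0.2]]'
```

```text
t: 8.07
position: [0.572, -0.1277, 0.0048]
orientation: [-0.052, -3.136, -0.003]
force: [-7.3, -0.2, 6.8]
width: 0.426
grip_force: 58.3
```

```bash
python3 -m inch '[[-0.2,0.02,0,0,0,0,0.2],[-0.4,0.04,0,0,0,0,0.2],[-0.4,0.04,0,0,0,0,0.2]]'
```

```text
t: 8.32
position: [0.5755, -0.1275, 0.0048]
orientation: [-0.052, -3.134, -0.003]
force: [-8.8, 0.2, 6.6]
width: 0.43
grip_force: 58.2
```

```bash
python3 -m inch '[[-0.2,0.02,0,0,0,0,0.2],[-0.4,0.04,0,0,0,0,0.2],[-0.4,0.04,0,0,0,0,0.2]]'
```

```text
t: 8.57
position: [0.5789, -0.1273, 0.0048]
orientation: [-0.052, -3.133, -0.003]
force: [-8.9, -1.0, 9.1]
width: 0.428
grip_force: 58.2
```

```bash
python3 -m inch '[[-0.2,0.02,0,0,0,0,0.2],[-0.4,0.04,0,0,0,0,0.2],[-0.4,0.04,0,0,0,0,0.2]]'
```

```text
t: 8.82
position: [0.5823, -0.1271, 0.0048]
orientation: [-0.052, -3.132, -0.003]
force: [-10.4, -0.4, 9.0]
width: 0.431
grip_force: 58.2
```

```bash
python3 -m inch '[[-0.15,0.01,0,0,0,0,0.2],[-0.25,0.02,0,0,0,0,0.2],[-0.25,0.02,0,0,0,0,0.2]]'; python3 -c "
from h import *
im,P,T,f,c=cap('side');cv2.imwrite('pics/s4.png',cv2.resize(im[160:310,180:380],(800,600),interpolation=cv2.INTER_CUBIC))"
```

```text
t: 9.07
position: [0.5842, -0.127, 0.0048]
orientation: [-0.052, -3.131, -0.003]
force: [-12.2, -0.6, 10.1]
width: 0.426
grip_force: 58.2
```

View pics/s4.png

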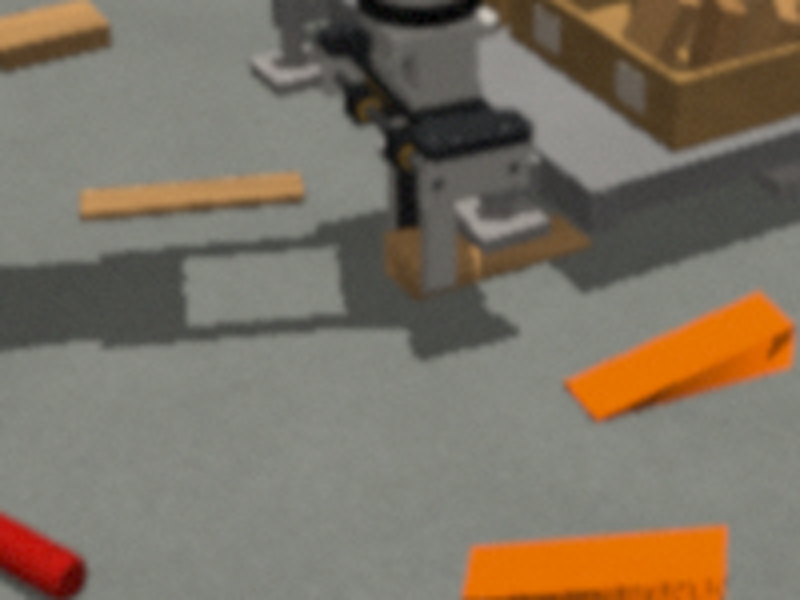

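The wedge sits under the plate at about (500,230), square and at a push of 12 N. One more small push, then release.

```bash
python3 -m inch '[[-0.1,0.01,0,0,0,0,0.2],[-0.2,0.02,0,0,0,0,0.2],[-0.2,0.02,0,0,0,0,0.2]]'; python3 -m inch '[[0,0,0,0,0,0,0.5],[0,0,0,0,0,0,0.65],[0,0,0,0,0,0,0.7],[0,0,0,0,0,0,0.7],[0,0,0,0,0,0,0.7]]'
```

```text
t: 9.37
position: [0.5858, -0.1269, 0.0047]
orientation: [-0.052, -3.13, -0.003]
force: [-13.3, -0.4, 10.4]
width: 0.43
grip_force: 58.2
t: 9.78
position: [0.5905, -0.1262, 0.0045]
orientation: [-0.052, -3.14, -0.004]
force: [-0.2, 0.4, 0.5]
width: 0.694
grip_force: 0.0
```

```bash
python3 -m inch '[[1,0,-0.2,0,0,0,0.7],[3,0,-0.3,0,0,0,0.7],[5,0,-0.3,0,0,0,0.7],[8,0,-0.5,0,0,0,0.7],[11,0,-2,0,0,0,0.7],[14,0,-5,0,0,0,0.7],[17,0,-8,0,0,0,0.7],[17,0,-11,0,0,0,0.7],[17,0,-11,0,0,0,0.7]]'
python3 - <<'E'
from h import *
np.set_printoptions(precision=4,suppress=True)
for n in('side','scene','wrist'):
    im,P,T,f,c=cap(n)
    if n=='side': cv2.imwrite('pics/s5.png',cv2.resize(im[160:310,180:380],(800,600),interpolation=cv2.INTER_CUBIC))
    hsv=cv2.cvtColor(im,cv2.COLOR_BGR2HSV)
    w=P[(hsv[...,1]>60)&(hsv[...,0]>5)&(hsv[...,0]<25)&(P[...,2]<.035)&(P[...,2]>.006)&(abs(P[...,1]+.13)<.05)&(P[...,0]<.625)&(P[...,0]>.5)]
    print(n,len(w),cv2.minAreaRect(w[:,:2].astype(np.float32)) if len(w)>20 else '')
    if len(w)>20:
        t=w[w[:,0]<.605];print(np.polyfit(t[:,0],t[:,2],1),t.max(0),t.min(0))
E
```

```text
t: 10.53
position: [0.4222, -0.1223, 0.1217]
orientation: [0.053, 3.131, -0.004]
force: [1.6, -0.8, 1.3]
width: 0.699
grip_force: 0.0
side 304 ((0.59587162733078, -0.12818162143230438), (0.0565805584192276, 0.04939665272831917), 2.080023765563965)
[0.0331 0.0015] [ 0.605  -0.1052  0.0311] [ 0.5678 -0.1539  0.0063]
scene 245 ((0.5955710411071777, -0.12643344700336456), (0.041779737919569016, 0.05107369273900986), 89.60383605957031)
[-0.213  0.151] [ 0.6049 -0.1055  0.0336] [ 0.5701 -0.1472  0.0066]
wrist 1788 ((0.593055009841919, -0.124146968126297), (0.048261236399412155, 0.04512912034988403), 3.6473894119262695)
[-0.0424  0.0506] [ 0.605  -0.1067  0.0315] [ 0.5684 -0.1476  0.0156]
```

View pics/s5.png

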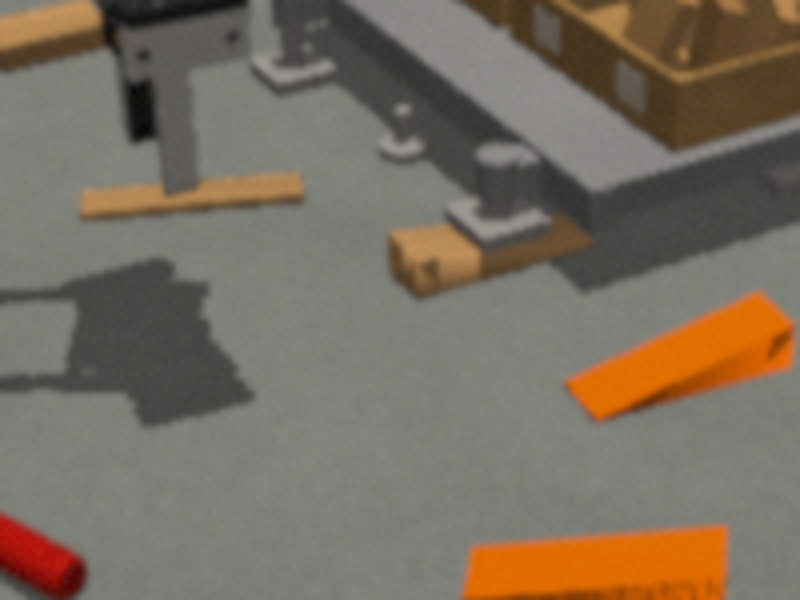

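The wedge stays put under the plate, flat (thick end 31 mm high), with its middle about 19 mm in, centred and yaw about 3°. The arm is clear.

```bash
python3 -m inch '[[0,0,0,0,0,0,0.7],[0,0,0,0,0,0,0.7]]'; python3 -c "
from bench import manip
print(manip.sign_off())"
```

```text
t: 10.85
position: [0.4196, -0.1206, 0.1132]
orientation: [-0.051, -3.136, -0.006]
force: [-0.1, 0.4, 0.1]
width: 0.699
grip_force: 0.0
the job is handed in; nothing more can be done
None
```

I pushed the wooden wedge thin end first under the short foot at up to about 13 N; after release it stayed flat, centred and square, about 19 mm past first qualifying depth, and the job was handed in at 10.9 s (no verdict came back).

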